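Stock the condiment station of a sandwich cart

ROBOT

A 6-joint arm with a two-finger parallel gripper is mounted at the origin on the work surface. World frame = base frame: x ahead of the robot, y to its left, z up, the work surface at z = 0. Lengths are in mm, angles in rad, forces in N, time in s.
With the tool pointing down it reaches from about 275 to 750 mm from the base axis. Payload 10.2 kg.
Tool frame: the origin (TCP) lies midway between the tips of the shut fingers; the grasp point (between the pads) lies 19 mm behind it (ctrl.grasp_offset is the distance from the TCP to the grasp point, in mm); z points along the fingers, y is the line along which they close (so a half turn about z gives the same grasp; the last joint's range is limited). The gripper opens to 85 mm and grips with 20 to 120 N. Pads are 22 mm wide; open, the fingers measure 114 mm over their backs; the gripper's body (76 mm by 85 mm) begins 54 mm behind the grasp point. The pads swing forward as they close: fully open they stand 13 mm farther back than shut.
Start: joints at [1.101, 0.313, 1.498, -0, 1.331, -0.223], TCP at [128.271, 509.095, 231.294] pointing down, gripper open.
Joint ranges: [-2.94, 2.94], [-0.97, 2.17], [0.19, 2.56], [-1.23, 4.37], [0.02, 3.11], [-2.88, 2.88]. Speed limits (rad/s): [2.39, 2.39, 3.01, 3.14, 3.14, 3.14].

INTERFACE

Orientations are given as a unit quaternion [w, x, y, z].
In Python, from rig import ctrl, viewer, models gives the robot as it stands. The module is installed in compiled form; this text tells all that it offers.
- The arm moves only by the shell command python3 -m pendant 'ROWS' [OPENING] [FORCE]. ROWS is text: rows parted by semicolons, each of 4 numbers parted by spaces: the shift along the tool's x, y, z in m, then the turn about the tool's z in rad. In form: x y z yaw; .... A call has 1 to 10 rows; each row shifts and turns the commanded pose from where the row before left it, along the tool's axes as they then stand; what a row does not reach is not made up. A row lasts 1/8 s, in which the tool goes at most 62.5 mm and 10.7 degrees, less where a joint would pass 70% of its speed; a pose out of reach is approached as far as the arm can. A call is refused whole if a number of a shift passes 0.0625 or a number of a turn 0.188, either way. A call with a gripper value outside its range is refused whole. OPENING is the opening, from 0 (shut) to 1 (fully open), set as the call begins (- or left out, the last holds). The fingers move at their own pace and stop on an object; FORCE is the grip in N (left out, the last holds). Time passes only in rows, so rows that do not move let the fingers close. It gives the time, the measured TCP pose, the force, the opening and the grip force at its end, in the units of the state.
- ctrl.sense(): the state, without advancing time (a new reading comes with each control period).
- viewer.capture(name): name is "scene" or "top" or "wrist"; returns a dict with "color" (400x640x3 uint8, red, green, blue), "vertical_fov" (degrees; the focal length in pixels is half the picture's height over the tangent of half this angle, whatever the lens; pixels are square), "cx", "cy" (the principal point, pixels), "pose" (4x4, takes a point from camera to world coordinates). Camera axes: x right, y down, z forward; pixel columns grow to the right and rows downward; lengths in mm; the calibration is good to about 2 mm. A picture is of the moment at which its call begins. There is no depth.
- ctrl.finish_job(): hands the job in; it is judged then, once.
Trained networks look in the newest picture that a camera, given by its name, has taken for a name from the list of things; names that differ only in an ending like _2 or _b are one class to them, and where a whole thing is asked for, a point or a joint stands for the part that bears it (a point fixed in the world has none). Each returns a list of dicts, best first, with "p" (0 to 1); they miss things now and then, are a little off and sometimes report something else, mostly with a low value. They report only what shows in the picture. A call takes as long as a camera call. They do not tell look-alikes from the thing itself.
- models.boxes_of(camera, query): "at" ([x, y, z] in mm, in world coordinates, good to about 4 mm: the middle of the surface that is visible of it).
The state is a dict: "time_s": time; "joints": joint angles; "dq": joint speeds; "tau": joint torques, N m; "eef_pos": TCP position; "ee_rot": TCP orientation; "force": force on the tool from outside, world axes, zero at the start; "wrist_torque": the same for the moment, N m; "grip_width": opening from 0.0 (shut) to 1.0 (fully open); "grip_force": force on a finger pad.
Only numpy, scipy, OpenCV 4.12 (cv2) and the standard library are available. Lean on these libraries where they do the work, as an engineer would, in place of code of your own. Each camera call takes 0.05 s, during which the arm holds its last target. There are 200 camera calls.

TASK

Get the sandwich cart's condiment station ready: put the round jar in the round tray, the square tin in the square tray and the oblong tin in the oblong tray, each standing flat inside the rim, well centred and lined up with its tray, set down rather than dropped. Load the two sealed dip pots upright into the tube, the taller one at the bottom and the shorter one on top of it. Do not knock over the steel cup between the trays, and let go of everything at the end.

Things in the scene. Friction and masses are not known exactly. Their poses are not given: they have to be found in the camera images.
- jar_c (a point): lidded condiment jar: upright white round jar with a metal lid, 64 mm diameter, 66 mm tall to the lid, with a small black knob (18 mm wide, 8 mm high) on the lid, about 250 g. The point is its centre, 33 mm above its underside; z up.
- square_tin_c (a point): square seasoning tin: upright white box with a metal lid, 54 x 54 mm, 64 mm tall, about 220 g. The point is its centre, half-way up; x and y are square to its sides, z up.
- oblong_tin_c (a point): oblong toothpick tin: upright white box with a metal lid, 88 mm long (its x) by 46 mm wide (its y), 60 mm tall, about 220 g. The point is its centre, half-way up; z up.
- tall_pot_c (a point): taller of the two sealed dip pots: white straight-sided round pot with a metal lid, 50 mm diameter, 50 mm tall, about 70 g. The point is its centre, half-way up; z up.
- short_pot_c (a point): shorter of the two sealed dip pots: white straight-sided round pot with a metal lid, 50 mm diameter, 35 mm tall, about 70 g. The point is its centre, half-way up; z up.
- round_holder: fixed dark steel round tray, inside diameter 83 mm (outside 89), rim 14 mm high, floor 4 mm above the counter. Origin at the centre of its underside, on the counter; z up.
- square_holder: fixed dark steel square tray, inside 72 x 72 mm (outside 78), rim 14 mm high, floor 4 mm above the counter. Origin at the centre of its underside, on the counter; x and y square to its sides, z up.
- oblong_holder: fixed dark steel oblong tray, inside 106 mm along its x by 64 mm along its y (outside 112 x 70), rim 14 mm high, floor 4 mm above the counter. Origin at the centre of its underside, on the counter; z up.
- tube: fixed upright steel tube, bore 58 mm, floor 4 mm above the counter, viewing slot on its x side; from 80 mm up the mouth flares to 79 mm inside (86 outside) at the rim, 90 mm above the counter. A pot let go upright in the mouth slides down by itself; both pots stack 85 mm tall, ending about at the rim. Foot 80 mm wide. Origin: centre of its underside, on the counter; z up.
- cup: bystander: small empty open steel cup, 60 mm across its mouth, 55 mm tall, loose, standing on the counter near the middle, on the far side. Origin at the centre of its underside; z up. It is to stay standing.
Mind the look-alikes: they are no part of the job. Leave any purple look-alike of the part that bears tall_pot_c alone.

How it is judged:
By the outcome, as a careful person would: the job done as asked, in the order asked, and still so for the second after the job is handed in, with the robot touching nothing.
It also fails if it takes over 128 s, if anything falls off the work surface, if the arm or the gripper's body presses on something with over 40 N, if the wrist force passes 120 N, or if a joint passes its speed limit or range.

## Working session

There is one attempt and no reset: what is moved stays moved. The work goes in short steps, Python scripts to look and compute and a shell command to move; the robot and the scene stay as the last step left them, time stands still between calls to the robot, and variables do not carry over. Pictures are saved under pics/ and viewed, at most 14 in all, crops included, and the job is handed in when it is done.

```bash
mkdir -p pics; cat > h.py <<'E'
import numpy as np, cv2
from rig import ctrl, viewer, models
from scipy.spatial.transform import Rotation as R
def cap(n,fn=None):
    c=viewer.capture(n)
    if fn: cv2.imwrite('pics/'+fn,c["color"][:,:,::-1])
    c['f']=c['color'].shape[0]/2/np.tan(np.radians(c['vertical_fov'])/2)
    return c
def px2w(c,u,v,z):
    d=c['pose'][:3,:3]@np.array([(u-c['cx'])/c['f'],(v-c['cy'])/c['f'],1]); o=c['pose'][:3,3]
    return o+d*(z-o[2])/d[2]
def w2px(c,p):
    q=c['pose'][:3,:3].T@(np.array(p)-c['pose'][:3,3]); return q[:2]/q[2]*c['f']+[c['cx'],c['cy']]
def tool():
    s=ctrl.sense(); q=s['ee_rot']; return s,np.array(s['eef_pos']),R.from_quat([q[1],q[2],q[3],q[0]]).as_matrix()
def delta(target,yaw=None):
    s,p,M=tool(); d=M.T@(np.array(target)-p)
    print('t',s['time_s'],'pos',p.round(1),'ydir',np.degrees(np.arctan2(M[1,1],M[0,1])).round(1),'delta tool mm',d.round(1))
    return d
E
python3 - <<'E'
from h import *
a=cap('top','top1.png'); b=cap('scene','scene1.png')
for n in ['top','scene']:
  for q in ['jar_c','square_tin_c','oblong_tin_c','tall_pot_c','short_pot_c','round_holder','square_holder','oblong_holder','tube','cup']:
    print(n,q,[(np.round(d['at']).astype(int).tolist(),round(d['p'],2),w2px(a if n=='top' else b,d['at']).round().astype(int).tolist()) for d in models.boxes_of(n,q)])
print(a['f'],a['pose'].round(2)); delta([128,509,231])
E
```

```text
top jar_c [([350, -293, 68], 0.6, [455, 268])]
top square_tin_c [([428, -159, 65], 0.78, [390, 233])]
top oblong_tin_c [([373, 284, 59], 0.9, [186, 264])]
top tall_pot_c [([533, 205, 49], 0.77, [224, 191]), ([447, 161, 51], 0.65, [244, 229])]
top short_pot_c [([476, 4, 32], 0.83, [315, 214])]
top round_holder [([630, -118, 8], 0.94, [365, 149])]
top square_holder [([627, 157, 4], 0.64, [249, 154])]
top oblong_holder [([546, -347, 6], 0.83, [465, 181])]
top tube [([579, 363, 52], 0.64, [154, 172])]
top cup [([712, 1, 26], 0.67, [314, 114])]
scene jar_c [([363, -288, 64], 0.66, [292, 103])]
scene square_tin_c [([631, 154, 1], 0.73, [332, 253]), ([439, -153, 62], 0.63, [304, 139])]
scene oblong_tin_c [([382, 293, 57], 0.61, [433, 218])]
scene tall_pot_c [([456, 167, 50], 0.81, [380, 208]), ([544, 209, 52], 0.72, [370, 238])]
scene short_pot_c [([489, 10, 35], 0.62, [331, 185]), ([361, -287, 64], 0.56, [293, 103])]
scene round_holder [([626, -113, 2], 0.64, [269, 193])]
scene square_holder [([631, 153, 2], 0.73, [332, 253])]
scene oblong_holder [([542, -344, 5], 0.66, [242, 135])]
scene tube [([567, 355, 49], 0.86, [408, 281])]
scene cup [([702, -3, 35], 0.73, [274, 228]), ([456, 166, 47], 0.7, [379, 208])]
460.1118171987142 [[-3.00000e-02 -9.90000e-01  1.50000e-01  3.66130e+02]
 [-1.00000e+00  3.00000e-02  1.00000e-02 -1.35100e+01]
 [-1.00000e-02 -1.50000e-01 -9.90000e-01  1.06349e+03]
 [ 0.00000e+00  0.00000e+00  0.00000e+00  1.00000e+00]]
t 1.1 pos [128.3 509.1 231.3] ydir 75.9 delta tool mm [ 0.2 -0.2  0.3]
```

```bash
python3 - <<'E'
import cv2
a=cv2.imread('pics/top1.png')
cv2.imwrite('pics/top1c.png',cv2.resize(a[80:320,110:510],None,fx=2,fy=2,interpolation=cv2.INTER_CUBIC))
E
```

```text
(no output)
```

View pics/top1c.png

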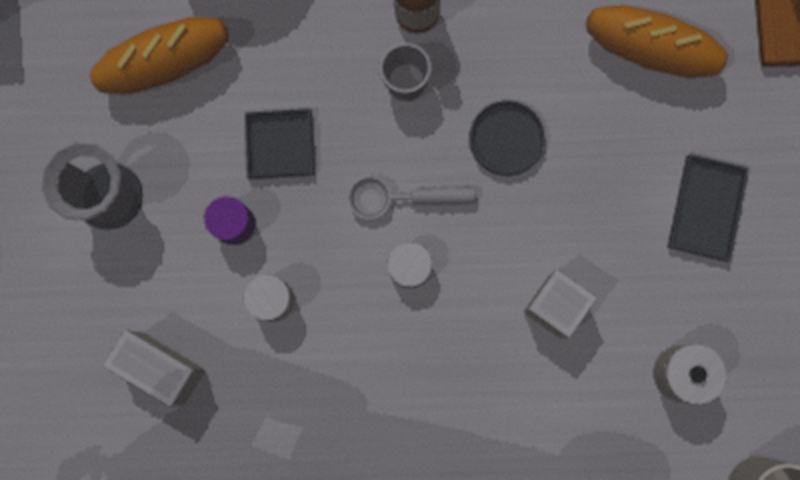

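The crop shows two candidates for the tall pot: a purple one at crop px (228,219), which is the look-alike, and a white one at (268,297). The white one fits the description and casts a longer shadow than the short pot at (410,265). I'll confirm this in an enlarged scene crop and measure the outlines.

```bash
python3 - <<'E'
from h import *
a=cap('top'); img=cv2.imread('pics/top1.png'); g=cv2.cvtColor(img,cv2.COLOR_BGR2GRAY)
S={'jar':(350,-293,66),'sq':(428,-159,64),'obl':(373,284,60),'tall':(447,161,50),'short':(476,4,35),'rh':(630,-118,14),'sh':(627,157,14),'oh':(546,-347,14)}
for n,(x,y,z) in S.items():
    u,v=w2px(a,(x,y,z)).astype(int); r=32 if n[-1]!='h' else 36
    p=g[v-r:v+r,u-r:u+r]; 
    m=((p>128) if n[-1]!='h' else (p<75)).astype(np.uint8)
    k,l,st,_=cv2.connectedComponentsWithStats(m); i=1+np.argmin([np.hypot(*(c-r)) if s[4]>150 else 99 for c,s in zip(_[1:],st[1:])])
    ct=max(cv2.findContours((l==i).astype(np.uint8),0,1)[0],key=len).reshape(-1,2)
    W=np.array([px2w(a,cx+u-r,cy+v-r,z)[:2] for cx,cy in ct],np.float32)
    R_=cv2.minAreaRect(W); print(n,'centre',np.round(R_[0],1),'size',np.round(np.array(R_[1])+2.2,1),'ang',round(R_[2],1),'thr',np.median(p))
b=cv2.imread('pics/scene1.png')
cv2.imwrite('pics/s1c.png',cv2.resize(b[80:330,210:470],None,fx=2.3,fy=2.3,interpolation=cv2.INTER_CUBIC))
c=cap('wrist','w1.png'); print(c['f'],c['pose'].round(2))
E
```

```text
jar centre [ 358.1 -289.1] size [35.8 59.9] ang 59.6 thr 115.0
sq centre [ 431.9 -161.2] size [51.6 51. ] ang 52.4 thr 117.0
obl centre [404.8 316.8] size [ 8.5 17.2] ang 45.1 thr 114.0
tall centre [448.3 164. ] size [48.2 46.2] ang 62.3 thr 116.0
short centre [482.1   5.6] size [47.2 45.1] ang 88.4 thr 117.0
rh centre [ 628.6 -112.8] size [91.7 89.9] ang 24.0 thr 115.0
sh centre [629.2 152.5] size [84.1 82. ] ang 0.1 thr 114.0
oh centre [ 539.2 -341.3] size [ 76. 117.] ang 74.4 thr 115.0
342.39679216072835 [[ 2.4000e-01  9.2000e-01  3.0000e-01  5.2100e+01]
 [ 9.7000e-01 -2.3000e-01 -7.0000e-02  5.2801e+02]
 [ 0.0000e+00  3.1000e-01 -9.5000e-01  3.7250e+02]
 [ 0.0000e+00  0.0000e+00  0.0000e+00  1.0000e+00]]
```

View pics/s1c.png

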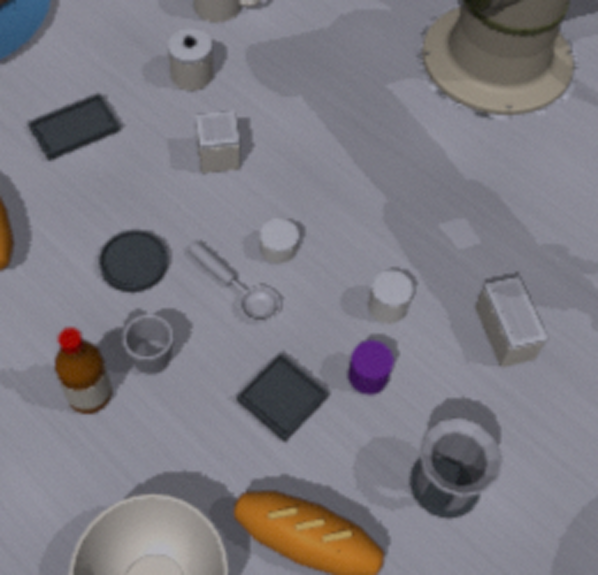

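Confirmed: the white tall pot is at crop (391,293), the short pot at (279,240), and the purple look-alike at (371,367) is left alone. I'll start with the oblong tin.

```bash
cat >> h.py <<'E'
def go(target,ydir=None):
    d=delta(target); M=tool()[2]; a=np.degrees(np.arctan2(M[1,1],M[0,1]))
    if ydir is not None:
        e=(ydir-a+90)%180-90; e2=e-180*np.sign(e); s=ctrl.sense(); q6=s['joints'][5]; q1=np.arctan2(target[1],target[0])
        print('shift m',(d/1000).round(4),'yaw rad',[round(-np.radians(k),3) for k in (e,e2)],'q6 end',[round(float(q1-np.radians(a+k)),2) for k in (e,e2)])
    else: print('shift m',(d/1000).round(4))
E
python3 -c "
from h import *
go([378,290,200],152)"
```

```text
t 1.2 pos [128.3 509.1 231.3] ydir 75.9 delta tool mm [-295.7 -151.5   31.3]
shift m [-0.2957 -0.1515  0.0313] yaw rad [np.float64(-1.329), np.float64(1.813)] q6 end [-2.0, 1.14]
```

```bash
python3 -m pendant '-0.05 -0.025 0.005 0;-0.05 -0.025 0.005 0;-0.05 -0.025 0.005 0;-0.05 -0.025 0.005 0;-0.05 -0.025 0.005 0;-0.046 -0.025 0.005 0' 1 60
python3 -m pendant '0 0 0 -0.166;0 0 0 -0.166;0 0 0 -0.166;0 0 0 -0.166;0 0 0 -0.166;0 0 0 -0.166;0 0 0 -0.166;0 0 0 -0.166;0 0 0 0'
python3 -c "
from h import *
cap('wrist','w2.png'); go([378,290,200],152)"
```

```text
time_s: 1.95
eef_pos: [380.0, 289.9, 201.3]
ee_rot: [0.0, 0.123, 0.992, 0.0]
force: [1.1, 0.4, -0.3]
grip_width: 0.998
grip_force: 0.0
time_s: 3.08
eef_pos: [378.7, 291.3, 201.3]
ee_rot: [0.0, -0.514, 0.858, -0.0]
force: [-0.2, 0.6, 0.4]
grip_width: 0.998
grip_force: 0.0
t 3.125 pos [378.7 291.3 201.3] ydir 151.8 delta tool mm [ 1.5 -0.   1.3]
shift m [ 0.0015 -0.      0.0013] yaw rad [np.float64(-0.004), np.float64(3.137)] q6 end [-2.0, 1.14]
```

View pics/w2.png

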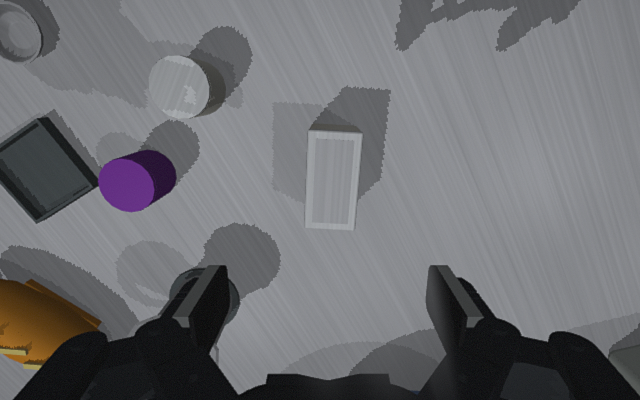

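The tin's lid shows with corners at about (310,130), (361,130), (355,230) and (305,228). The white pot is at (180,87), purple at (131,180).

```bash
cat >> h.py <<'E'
def quad(c,pts,z):
    W=np.array([px2w(c,u,v,z)[:2] for u,v in pts]); e=np.roll(W,-1,0)-W
    print('centre',W.mean(0).round(1),'sides',np.linalg.norm(e,axis=1).round(1),'dirs',(np.degrees(np.arctan2(e[:,1],e[:,0]))%180).round(1)); return W.mean(0)
E
python3 -c "
from h import *
c=cap('wrist')
m=quad(c,[(309,130),(361,130.5),(355,230.5),(305.5,228.5)],60)
print(px2w(c,180,87,50))
go([m[0],m[1],20],152)"
```

```text
centre [372.7 289. ] sides [42.3 87.9 44.2 86.4] dirs [151.3  60.1 149.3  58.8]
[445.35811335 162.68576603  50.        ]
t 3.175 pos [378.6 291.3 201.3] ydir 151.8 delta tool mm [  4.9   4.2 181.3]
shift m [0.0049 0.0042 0.1813] yaw rad [np.float64(-0.004), np.float64(3.137)] q6 end [-1.99, 1.15]
```

```bash
python3 -m pendant '0.005 0.004 0.04 0.035;0 0 0.05 0;0 0 0.05 0;0 0 0.03 0;0 0 0.006 0;0 0 0 0'
python3 -m pendant '0 0 0 0;0 0 0 0;0 0 0 0;0 0 0 0;0 0 0 0;0 0 0 0' 0.2 60
python3 -m pendant '0 0 -0.01 0;0 0 -0.03 0;0 0 -0.05 0;0 0 -0.04 0;0 0 0 0'
python3 -c "
from h import *
print(ctrl.sense()['force']);cap('wrist','w3.png'); go([540,-341,155],79)"
```

```text
time_s: 3.92
eef_pos: [373.2, 289.0, 26.0]
ee_rot: [0.0, -0.499, 0.867, -0.0]
force: [0.3, -0.5, 1.1]
grip_width: 1.006
grip_force: 0.0
time_s: 4.68
eef_pos: [373.3, 289.1, 26.4]
ee_rot: [0.001, -0.499, 0.866, -0.0]
force: [-1.2, 0.3, 7.4]
grip_width: 0.534
grip_force: 62.0
time_s: 5.3
eef_pos: [373.8, 289.3, 158.3]
ee_rot: [0.003, -0.5, 0.866, -0.0]
force: [-0.1, 0.3, -3.0]
grip_width: 0.531
grip_force: 61.6
[-0.13344269  0.33741558 -2.95270869]
t 5.35 pos [372.9 288.9 156.2] ydir 149.9 delta tool mm [ 461.5 -460.1    1. ]
shift m [ 0.4615 -0.4601  0.001 ] yaw rad [np.float64(1.238), np.float64(-1.903)] q6 end [-1.94, -5.08]
```

View pics/w3.png

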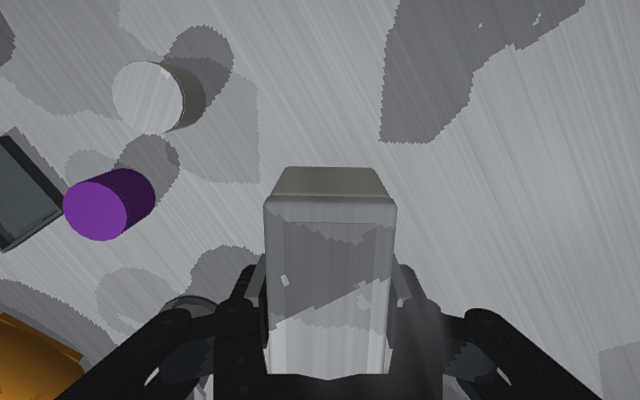

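The tin is held squarely. Next I'll carry it to where the camera can see the oblong tray past the tin.

```bash
python3 -c "
from h import *
go([595,-245,185])"
```

```text
t 5.35 pos [372.9 288.9 156.2] ydir 149.9 delta tool mm [ 350.8 -459.6  -28.8]
shift m [ 0.3508 -0.4596 -0.0288]
```

```bash
python3 -m pendant '0.015 -0.02 -0.015 0;0.035 -0.046 -0.014 0;0.035 -0.046 0 0;0.035 -0.046 0 0;0.035 -0.046 0 0;0.035 -0.046 0 0;0.035 -0.046 0 0;0.035 -0.046 0 0;0.035 -0.046 0 0;0.035 -0.046 0 0'
python3 -m pendant '0.02 -0.025 0 0;0 0 0 0;0 0 0 0'
python3 -c "
from h import *
cap('wrist','w4.png'); go([540,-341,155],79)"
```

```text
time_s: 6.6
eef_pos: [596.6, -149.9, 182.6]
ee_rot: [-0.031, -0.448, 0.893, -0.029]
force: [-0.2, -0.2, -1.5]
grip_width: 0.529
grip_force: 61.5
time_s: 6.98
eef_pos: [607.4, -169.2, 184.4]
ee_rot: [-0.034, -0.44, 0.897, -0.034]
force: [-0.3, 0.5, -1.6]
grip_width: 0.529
grip_force: 61.7
t 7.025 pos [ 607.5 -169.1  184.8] ydir 142.4 delta tool mm [173.9 -50.4  47.3]
shift m [ 0.1739 -0.0504  0.0473] yaw rad [np.float64(1.107), np.float64(-2.035)] q6 end [-1.94, -5.08]
```

View pics/w4.png

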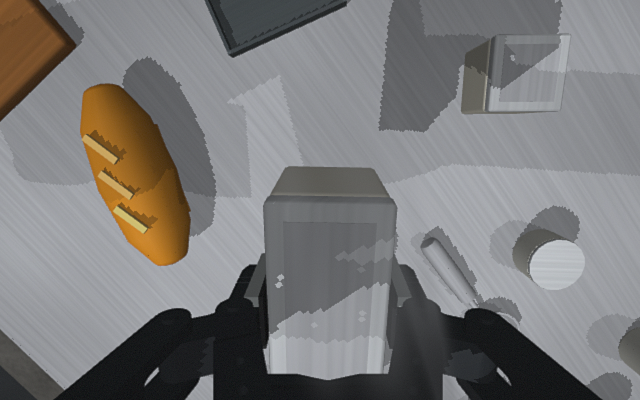

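The last joint ran to its range limit and the tool tilted. I'll turn back toward the needed yaw and see if it levels.

```bash
python3 -m pendant '0 0 0 0.166;0 0 0 0.166;0 0 0 0.166;0 0 0 0'
python3 -c "
from h import *
s,p,M=tool(); print(M.round(3), np.round(s['joints'],2)); go([540,-341,155],79)"
```

```text
time_s: 7.52
eef_pos: [607.7, -169.2, 185.5]
ee_rot: [-0.024, -0.207, 0.977, -0.042]
force: [-0.2, 0.3, -3.1]
grip_width: 0.532
grip_force: 61.4
[[-0.913 -0.406 -0.029]
 [-0.402  0.911 -0.091]
 [ 0.064 -0.071 -0.995]] [-0.42  0.59  1.21 -0.1   1.34 -2.38]
t 7.525 pos [ 607.7 -169.2  185.5] ydir 114.0 delta tool mm [ 129.  -126.8   48. ]
shift m [ 0.129  -0.1268  0.048 ] yaw rad [np.float64(0.611), np.float64(-2.53)] q6 end [-1.94, -5.08]
```

```bash
python3 -m pendant '0 0 0 0.18;0 0 0 0.18;0 0 0 0.18;0 0 0 0.18;0 0 0 0.18;0 0 0 0.18;0 0 0 0.18;0 0 0 0.18;0 0 0 0.18;0 0 0 0.18' >/dev/null
python3 -m pendant '0 0 0 0.18;0 0 0 0.18;0 0 0 0.18;0 0 0 0.18;0 0 0 0.18;0 0 0 0.18;0 0 0 0.18;0 0 0 0.18;0 0 0 0.18;0 0 0 0.18' >/dev/null
python3 -m pendant '0 0 0 0.18;0 0 0 0.18;0 0 0 0.18;0 0 0 0.18;0 0 0 0.18;0 0 0 0.18;0 0 0 0.18;0 0 0 0.18;0 0 0 0.18'
cat >> h.py <<'E'
def tilt():
    s,p,M=tool(); print('q',np.round(s['joints'],3),'toolz',M[:,2].round(4),'t',s['time_s'],p.round(1))
E
python3 -c "
from h import *
tilt()"
python3 -m pendant '0 0 0 0.1;0 0 0 0'
python3 -c "
from h import *
tilt()"
```

```text
time_s: 11.15
eef_pos: [607.8, -169.5, 185.5]
ee_rot: [-0.041, -0.672, 0.739, -0.024]
force: [0.2, -0.4, -2.7]
grip_width: 0.53
grip_force: 61.4
q [-0.418  0.587  1.21  -0.098  1.335  2.84 ] toolz [-0.0291 -0.0911 -0.9954] t 11.15 [ 607.8 -169.5  185.5]
time_s: 11.4
eef_pos: [602.5, -183.5, 187.3]
ee_rot: [-0.034, -0.646, 0.762, -0.022]
force: [0.2, -0.3, -1.2]
grip_width: 0.528
grip_force: 61.5
q [-0.449  0.58   1.216 -0.082  1.334  2.876] toolz [-0.0229 -0.077  -0.9968] t 11.4 [ 602.5 -183.5  187.3]
```

Pushing against the other limit reverses the tilt, so I'll continue in small pushes.

```bash
python3 -m pendant '0 0 0 0.1;0 0 0 0.1;0 0 0 0.1'>/dev/null
python3 -c "
from h import *
tilt()"
```

```text
q [-0.602  0.536  1.279  0.006  1.306  2.876] toolz [ 0.0206 -0.0072 -0.9998] t 11.775 [ 565.9 -246.   189.6]
```

```bash
python3 -m pendant '0 0 0 -0.02;0 0 0 0'>/dev/null
python3 -c "
from h import *
cap('wrist','w5.png');tilt();go([540,-341,155],79)"
```

```text
q [-0.6    0.536  1.278  0.005  1.306  2.859] toolz [ 0.02   -0.0078 -0.9998] t 12.075 [ 566.5 -245.1  189.5]
t 12.075 pos [ 566.5 -245.1  189.5] ydir 161.8 delta tool mm [99.4 -4.1 34.8]
shift m [ 0.0994 -0.0041  0.0348] yaw rad [np.float64(1.445), np.float64(-1.697)] q6 end [-1.94, -5.08]
```

View pics/w5.png

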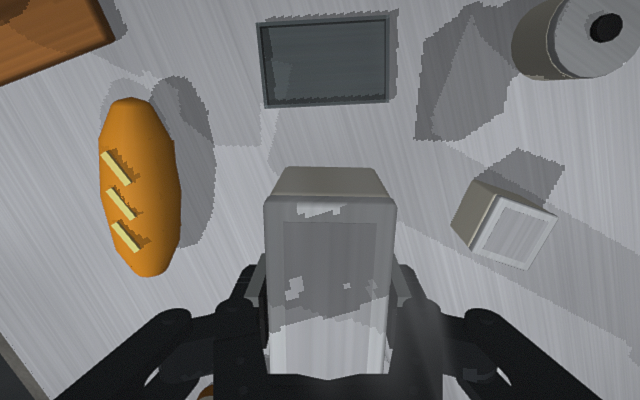

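The tray's rim corners are at about (257,23), (389,14), (388,102) and (266,108). The square tin's lid corners are at (486,193), (557,212), (525,270) and (471,250).

```bash
python3 -c "
from h import *
c=cap('wrist')
m=quad(c,[(257,23),(389,14),(388,102),(266,108)],14)
quad(c,[(486,193),(557,212),(525,270),(471,250)],64)
# held tin: offset along tool x: far top edge of lid at v~200, z = tcp z + (60-26)
s,p,M=tool()
e=px2w(c,331,197,p[2]+34); print('lid end edge in tool mm',(M.T@(e-p)).round(1))
go([m[0],m[1],155],78)"
```

```text
centre [ 540.7 -343.6] sides [109.8  69.7 108.9  68.7] dirs [165.1  74.3 164.6  75. ]
centre [ 435.1 -167.2] sides [61.7 55.8 52.1 50.9] dirs [147.   54.7 141.   65.6]
lid end edge in tool mm [ 46.    0.8 -34. ]
t 12.125 pos [ 566.6 -245.1  189.5] ydir 161.7 delta tool mm [101.6  -5.6  34.8]
shift m [ 0.1016 -0.0056  0.0348] yaw rad [np.float64(1.462), np.float64(-1.68)] q6 end [-1.93, -5.07]
```

```bash
python3 -m pendant '0.034 -0.002 0.012 0;0.034 -0.002 0.012 0;0.034 -0.002 0.012 0'>/dev/null
python3 -m pendant '0 0 0 -0.18;0 0 0 -0.18;0 0 0 -0.18;0 0 0 -0.18;0 0 0 -0.18;0 0 0 -0.18;0 0 0 -0.18;0 0 0 -0.18;0 0 0 -0.18;0 0 0 0'>/dev/null
python3 -c "
from h import *
tilt();go([540,-342.5,45],74.7)"
```

```text
q [-0.753  0.619  1.238  0.008  1.264  1.088] toolz [ 0.0201 -0.0077 -0.9998] t 13.75 [ 540.8 -344.4  153.7]
t 13.75 pos [ 540.8 -344.4  153.7] ydir -105.6 delta tool mm [ -3.6  -1.8 108.7]
shift m [-0.0036 -0.0018  0.1087] yaw rad [np.float64(-0.005), np.float64(3.137)] q6 end [1.27, 4.41]
```

```bash
python3 -m pendant '-0.004 -0.002 0.03 0;0 0 0.05 0;0 0 0.028 0;0 0 0.008 0;0 0 0.003 0;0 0 0 0'
python3 -c "
from h import *
tilt();go([540,-342.5,31],74.7)"
```

```text
time_s: 14.5
eef_pos: [539.9, -343.3, 35.9]
ee_rot: [0.003, 0.991, -0.136, 0.011]
force: [-0.1, 0.0, -1.7]
grip_width: 0.527
grip_force: 61.7
q [-0.752  0.747  1.346  0.009  1.026  1.086] toolz [ 0.0215 -0.0091 -0.9997] t 14.5 [ 539.9 -343.3   35.9]
t 14.5 pos [ 539.9 -343.3   35.9] ydir -105.6 delta tool mm [-0.2 -0.8  4.9]
shift m [-0.0002 -0.0008  0.0049] yaw rad [np.float64(-0.006), np.float64(3.136)] q6 end [1.27, 4.41]
```

```bash
python3 -m pendant '0 0 0.003 0;0 0 0.0015 0;0 0 0 0'
python3 -m pendant '0 0 0.001 0;0 0 0 0'
```

```text
time_s: 14.88
eef_pos: [539.8, -343.2, 31.2]
ee_rot: [0.003, 0.991, -0.136, 0.011]
force: [-0.1, 1.0, 4.1]
grip_width: 0.529
grip_force: 62.6
time_s: 15.12
eef_pos: [540.0, -343.3, 31.0]
ee_rot: [0.003, 0.991, -0.136, 0.011]
force: [-1.6, 2.3, 11.5]
grip_width: 0.527
grip_force: 63.4
```

```bash
python3 -m pendant '0 0 0 0;0 0 0 0;0 0 0 0;0 0 -0.03 0;0 0 -0.06 0;0 0 -0.06 0;0 0 -0.02 0;0 0 0 0' 1
python3 -c "
from h import *
c=cap('wrist','w6.png');go([352,-290,200])
d=[(-0.5,-.5),(.5,-.5),(.5,.5),(-.5,.5)]
t=cap('top','t6.png'); im=cv2.imread('pics/t6.png'); w=cv2.imread('pics/w6.png')
o=np.zeros((400,800,3),np.uint8); o[:,:480]=w[:,80:560]; o[:320,480:]=cv2.resize(im[150:310,380:540],(320,320)); cv2.imwrite('pics/w6m.png',o)"
```

```text
time_s: 16.12
eef_pos: [536.4, -342.0, 200.5]
ee_rot: [0.003, 0.991, -0.136, 0.012]
force: [-0.6, 0.2, -0.3]
grip_width: 1.003
grip_force: 0.0
t 16.175 pos [ 535.9 -341.6  198.6] ydir -105.6 delta tool mm [-191.    -0.3   -5.5]
shift m [-0.191  -0.0003 -0.0055]
```

View pics/w6m.png

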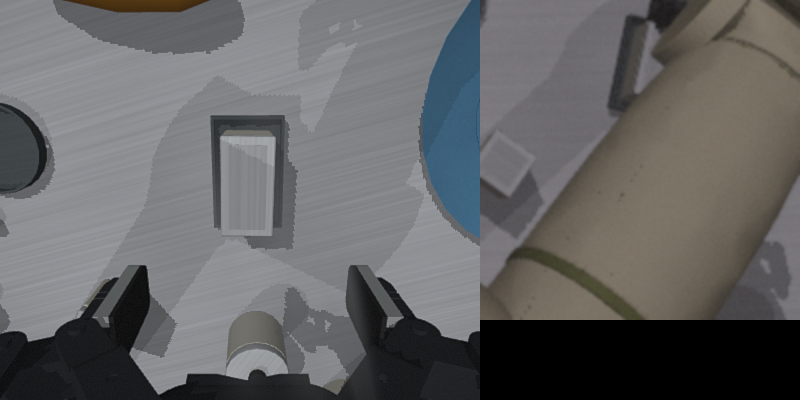

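The tin is inside the tray and aligned. Its lid corners in the crop are (221,137), (275,137), (272,236) and (221,234), and the rim's top edge is (211,116)–(284,116). I'll check the centring and use the knob at (257,374) to locate the jar.

```bash
python3 -c "
from h import *
c=cap('wrist')
quad(c,[(301,136),(355,136),(352,236),(301,235)],64)
quad(c,[(291,116),(364,116),(363,228),(295,228)],14)
k=px2w(c,337,376,74);print(k)
go([k[0],k[1],195])"
```

```text
centre [ 540.  -342.9] sides [43.1 86.  44.4 85. ] dirs [ 74.5 164.1  73.2 163.2]
centre [ 539.9 -344. ] sides [ 67.6 111.1  69.4 111. ] dirs [ 74.5 165.7  74.4 164.8]
[ 359.88979569 -302.55502384   74.        ]
t 16.275 pos [ 535.6 -341.4  197.3] ydir -105.6 delta tool mm [-179.7    9.9   -1.1]
shift m [-0.1797  0.0099 -0.0011]
```

Centred to about 1 mm. On to the jar.

```bash
python3 -m pendant '-0.03 0 0 0;-0.05 0.003 0 0;-0.05 0.003 0 0;-0.045 0.003 0 0;0 0 0 0;0 0 0 0'
python3 -c "
from h import *
c=cap('wrist','w7.png');tilt()"
```

```text
time_s: 17.02
eef_pos: [365.4, -303.5, 194.9]
ee_rot: [0.002, 0.991, -0.136, 0.01]
force: [0.7, -0.5, 0.1]
grip_width: 0.999
grip_force: 0.0
q [-0.947  0.226  1.711  0.013  1.187  0.891] toolz [ 0.02   -0.0073 -0.9998] t 17.075 [ 365.7 -303.5  195. ]
```

View pics/w7.png

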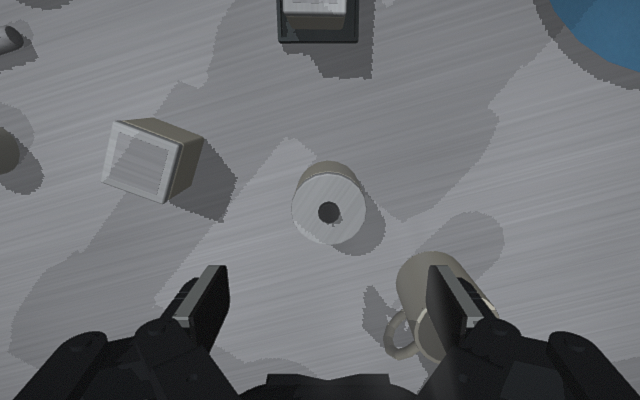

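The lid centre is at (329,209.5) and the knob at (329,212). A mug stands nearby at (430,300), so finger clearance needs checking. The square tin's lid corners are (117,121), (183,146), (166,203) and (102,179).

```bash
python3 -c "
from h import *
c=cap('wrist')
j=px2w(c,329,209.5,66);print('jar',j,px2w(c,329,212,74), px2w(c,292,210,66)-px2w(c,366,210,66))
s,p,M=tool()
for u,v in [(398,265),(385,345),(430,255),(365,305)]:
  for z in (0,60,90): print(u,v,z,(M.T@(px2w(c,u,v,z)-j))[:2].round(0))
quad(c,[(117,121),(183,146),(166,203),(102,179)],64)
go([j[0],j[1],29])"
```

```text
jar [ 352.98381862 -301.91242576   66.        ] [ 353.46781608 -301.99696409   74.        ] [16.57104076 59.57850935  0.        ]
398 265 0 [-87.  76.]
398 265 60 [-55.  62.]
398 265 90 [-38.  55.]
385 345 0 [-191.   67.]
385 345 60 [-140.   55.]
385 345 90 [-115.   49.]
430 255 0 [-75. 110.]
430 255 60 [-45.  90.]
430 255 90 [-30.  80.]
365 305 0 [-137.   41.]
365 305 60 [-96.  34.]
365 305 90 [-75.  30.]
centre [ 430.8 -166.9] sides [52.7 51.5 53.6 50.6] dirs [ 52.9 141.6  51.9 140.6]
t 17.125 pos [ 365.7 -303.5  195. ] ydir -105.6 delta tool mm [-16.2   1.6 165.7]
shift m [-0.0162  0.0016  0.1657]
```

```bash
python3 -m pendant '-0.0165 0.0015 0.02 0;0 0 0.05 0;0 0 0.05 0;0 0 0.035 0;0 0 0.009 0;0 0 0 0'
python3 -m pendant '0 0 0 0;0 0 0 0;0 0 0 0;0 0 0 0;0 0 0 0' 0.2 60
python3 -m pendant '0 0 -0.01 0;0 0 -0.03 0;0 0 -0.05 0;0 0 -0.05 0;0 0 -0.015 0;0 0 0 0'
python3 -c "
from h import *
cap('wrist','w8.png');tilt();go([629,-115,190],-60)"
```

```text
time_s: 17.88
eef_pos: [352.6, -301.9, 31.4]
ee_rot: [0.002, 0.991, -0.135, 0.011]
force: [0.6, -0.2, 0.6]
grip_width: 1.001
grip_force: 0.0
time_s: 18.5
eef_pos: [352.7, -302.3, 32.7]
ee_rot: [0.003, 0.991, -0.136, 0.011]
force: [-0.7, 1.1, 8.1]
grip_width: 0.729
grip_force: 65.3
time_s: 19.25
eef_pos: [349.2, -300.7, 187.6]
ee_rot: [0.004, 0.991, -0.136, 0.012]
force: [0.3, -0.2, -3.2]
grip_width: 0.731
grip_force: 66.3
q [-0.973  0.203  1.765  0.013  1.155  0.864] toolz [ 0.0205 -0.0083 -0.9998] t 19.3 [ 348.9 -300.3  186.3]
t 19.3 pos [ 348.9 -300.3  186.3] ydir -105.6 delta tool mm [ 220.1 -253.7    0.5]
shift m [ 0.2201 -0.2537  0.0005] yaw rad [np.float64(-0.796), np.float64(2.346)] q6 end [0.87, 4.01]
```

```bash
python3 -c "
from h import *
go([523,-87,190])"
```

```text
t 19.3 pos [ 348.9 -300.3  186.3] ydir -105.6 delta tool mm [ 110.5 -252.2   -1.9]
shift m [ 0.1105 -0.2522 -0.0019]
```

```bash
python3 -m pendant '0.01 -0.025 0 0;0.02 -0.045 0 0;0.02 -0.045 0 0;0.02 -0.045 0 0;0.02 -0.045 0 0;0.02 -0.045 -0.002 0;0 0 0 0;0 0 0 0'
python3 -c "
from h import *
cap('wrist','w9.png');tilt()"
```

```text
time_s: 20.3
eef_pos: [521.5, -89.2, 188.9]
ee_rot: [0.002, 0.991, -0.136, 0.009]
force: [0.4, 1.0, -1.5]
grip_width: 0.727
grip_force: 66.4
q [-0.392  0.347  1.564  0.     1.21   1.451] toolz [ 0.0186 -0.0073 -0.9998] t 20.35 [521.4 -89.6 189.2]
```

View pics/w9.png

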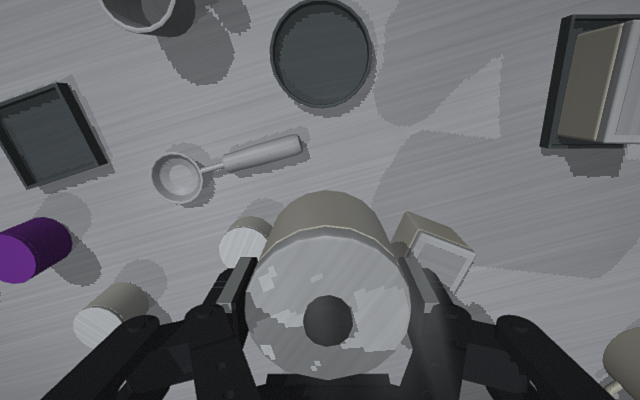

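The round tray's rim spans columns 270–374 and rows 0–107, so its centre is (322,53). The held jar's knob is at (328,320).

```bash
python3 -c "
from h import *
c=cap('wrist');s,p,M=tool()
j=px2w(c,322,53.5,14);print('tray',j, px2w(c,270,53,14)-px2w(c,374,53,14),px2w(c,322,0,14)-px2w(c,322,107,14))
k=px2w(c,328,320,p[2]+41.3-1);print('jar in tool',(M.T@(k-p)).round(1))
go([j[0],j[1],50])"
```

```text
tray [ 631.14379135 -116.11451414   14.        ] [23.91779212 85.91192465  0.        ] [ 81.7290293  -23.18017628   0.        ]
jar in tool [  3.3   0.3 -40.2]
t 20.4 pos [521.4 -89.9 189.4] ydir -105.7 delta tool mm [109.9  -4.7 141.7]
shift m [ 0.1099 -0.0047  0.1417]
```

```bash
python3 -m pendant '0.028 -0.001 0 0;0.04 -0.002 0.01 0;0.04 -0.002 0.05 0;0 0 0.05 0;0 0 0.03 0;0 0 0.003 0;0 0 0 0'
python3 -c "
from h import *
tilt();go([629.6,-115.6,37])"
```

```text
time_s: 21.28
eef_pos: [629.7, -115.0, 51.9]
ee_rot: [0.003, 0.991, -0.136, 0.011]
force: [1.3, -0.3, -2.2]
grip_width: 0.732
grip_force: 66.4
q [-0.363  0.727  1.336 -0.     1.055  1.48 ] toolz [ 0.0219 -0.0085 -0.9997] t 21.275 [ 629.7 -115.    51.9]
t 21.275 pos [ 629.7 -115.    51.9] ydir -105.6 delta tool mm [-0.3  0.5 14.9]
shift m [-0.0003  0.0005  0.0149]
```

```bash
python3 -m pendant '0 0 0.009 0;0 0 0.003 0;0 0 0.002 0;0 0 0 0;0 0 0 0'
python3 -m pendant '0 0 0.001 0;0 0 0 0'
```

```text
time_s: 21.9
eef_pos: [629.9, -114.4, 36.9]
ee_rot: [0.003, 0.991, -0.136, 0.011]
force: [-0.2, -0.0, 1.4]
grip_width: 0.727
grip_force: 66.4
time_s: 22.15
eef_pos: [629.9, -114.4, 36.8]
ee_rot: [0.003, 0.991, -0.136, 0.011]
force: [-2.9, 1.3, 7.8]
grip_width: 0.737
grip_force: 67.8
```

```bash
python3 -m pendant '0 0 0 0;0 0 0 0;0 0 0 0;0 0 -0.03 0;0 0 -0.06 0;0 0 -0.06 0;0 0 -0.01 0.19;0 0 0 0' 1 || true
python3 -m pendant '0 0 0 0;0 0 0 0;0 0 0 0;0 0 -0.03 0;0 0 -0.06 0;0 0 -0.06 0;0 0 -0.01 0;0 0 0 0' 1
python3 -c "
from h import *
cap('wrist','w10.png');go([431,-166,200],-127.5)"
```

```text
time_s: 23.15
eef_pos: [626.3, -113.1, 195.2]
ee_rot: [0.003, 0.991, -0.136, 0.011]
force: [-0.4, 0.9, -1.2]
grip_width: 1.006
grip_force: 0.0
t 23.2 pos [ 625.9 -113.   193.9] ydir -105.6 delta tool mm [-173.4  103.5   -9.2]
shift m [-0.1734  0.1035 -0.0092] yaw rad [np.float64(0.382), np.float64(-2.759)] q6 end [1.86, -1.28]out of range: a turn must lie within [-0.188, 0.188]
```

View pics/w10.png

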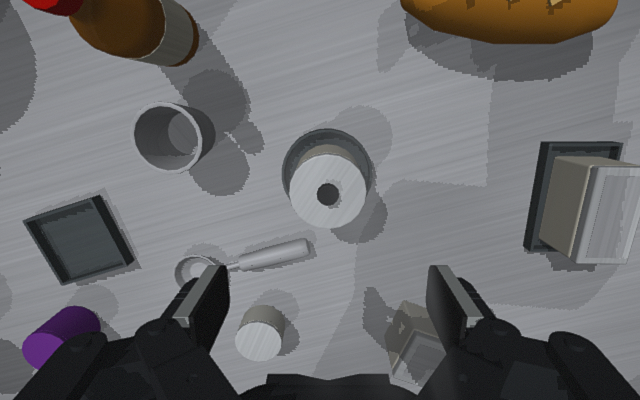

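The jar stands in the tray (lid centre (328,190), rim columns 282–374 with top row 128) and the cup is still standing. The square tray's corners are (24,220), (101,196), (134,262) and (64,285).

```bash
python3 -c "
from h import *
c=cap('wrist')
print('jar',px2w(c,327.7,190,70),px2w(c,328.5,194,78))
t=px2w(c,328,128,14);b=px2w(c,328,138,14);d=(b-t)/np.linalg.norm(b-t);print('tray',t+44.5*d,'w',np.linalg.norm(px2w(c,282,172,14)-px2w(c,374,172,14)))
quad(c,[(24,220),(101,196),(134,262),(64,285)],14)"
python3 -m pendant '-0.043 0.026 -0.002 0;-0.043 0.026 -0.002 0;-0.043 0.026 -0.002 0;-0.043 0.026 -0.002 0;0 0 0 0.127;0 0 0 0.127;0 0 0 0.127;0 0 0 0'
python3 -c "
from h import *
cap('wrist','w11.png');go([431,-166,200],-127.5)"
```

```text
jar [ 630.86437408 -115.15071632   70.        ] [ 629.64148265 -115.44141324   78.        ]
tray [ 630.54966681 -115.50991166   14.        ] w 88.30612826573473
centre [631.1 145.9] sides [85.4 74.3 83.2 77.1] dirs [91.4  0.5 93.4  2.2]
time_s: 24.25
eef_pos: [432.2, -166.8, 198.7]
ee_rot: [0.0, 0.947, -0.32, 0.01]
force: [0.6, -0.1, -0.3]
grip_width: 1.0
grip_force: 0.0
t 24.3 pos [ 432.3 -166.8  198.9] ydir -127.3 delta tool mm [-1.5  0.1 -1.1]
shift m [-0.0015  0.0001 -0.0011] yaw rad [np.float64(0.004), np.float64(-3.138)] q6 end [1.86, -1.28]
```

View pics/w11.png

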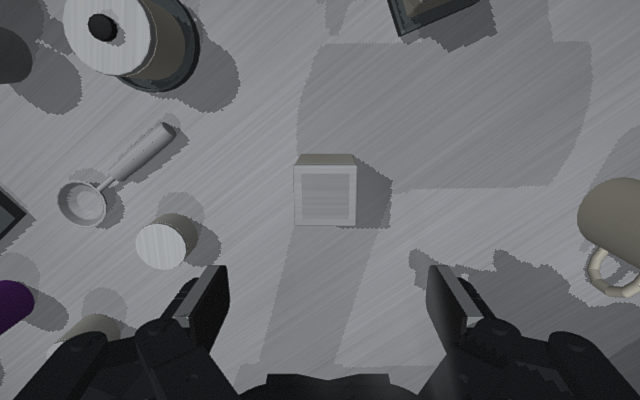

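The jar is centred to within 1 mm. The square tin's lid corners are (294,165), (356,165), (355,226) and (295,226).

```bash
python3 -c "
from h import *
c=cap('wrist')
m=quad(c,[(293.5,165),(356,165),(355,226.5),(294.5,226.5)],64)
print('short',px2w(c,161,246.5,35))
go([m[0],m[1],28],-127.5)"
```

```text
centre [ 431.3 -162.5] sides [51.3 54.  52.5 54. ] dirs [ 52.9 143.3  52.9 142.1]
short [481.13130576   1.46782916  35.        ]
t 24.35 pos [ 432.4 -166.9  199.2] ydir -127.3 delta tool mm [ -6.8  -1.8 171.1]
shift m [-0.0068 -0.0018  0.1711] yaw rad [np.float64(0.004), np.float64(-3.137)] q6 end [1.87, -1.28]
```

```bash
python3 -m pendant '-0.006 -0.002 0.02 0;0 0 0.05 0;0 0 0.05 0;0 0 0.04 0;0 0 0.01 0;0 0 0 0'
python3 -m pendant '0 0 0 0;0 0 0 0;0 0 0 0;0 0 0 0;0 0 0 0;0 0 0 0' 0.2 60
python3 -m pendant '0 0 -0.01 0;0 0 -0.03 0;0 0 -0.05 0;0 0 -0.05 0;0 0 -0.015 0;0 0 0 0'
python3 -c "
from h import *
tilt();go([575,60,190],-88)"
```

```text
time_s: 25.1
eef_pos: [432.7, -163.3, 30.3]
ee_rot: [0.0, 0.947, -0.32, 0.011]
force: [-0.1, 0.0, 0.9]
grip_width: 1.0
grip_force: 0.0
time_s: 25.85
eef_pos: [433.2, -163.6, 31.3]
ee_rot: [0.001, 0.947, -0.321, 0.012]
force: [-1.3, 0.5, 8.0]
grip_width: 0.619
grip_force: 64.0
time_s: 26.6
eef_pos: [429.6, -162.0, 186.2]
ee_rot: [0.001, 0.947, -0.321, 0.012]
force: [-0.9, -0.2, -1.5]
grip_width: 0.626
grip_force: 63.7
q [-0.62   0.198  1.771  0.006  1.149  1.602] toolz [ 0.0224 -0.0094 -0.9997] t 26.6 [ 429.6 -162.   186.2]
t 26.6 pos [ 429.6 -162.   186.2] ydir -127.4 delta tool mm [ -19.3 -264.7   -2.6]
shift m [-0.0193 -0.2647 -0.0026] yaw rad [np.float64(-0.688), np.float64(2.454)] q6 end [1.64, 4.78]
```

```bash
python3 -m pendant '0 0 0 -0.172;0 0 0 -0.172;0 0 0 -0.172;0 0 0 -0.172;0.01 -0.03 0 0;0.017 -0.056 0 0;0.017 -0.056 0 0;0.017 -0.056 0 0;0.017 -0.056 0 0;0.017 -0.055 0 0'
python3 -m pendant '0 0 0 0;0 0 0 0'
python3 -c "
from h import *
cap('wrist','w12.png');tilt()"
```

```text
time_s: 27.85
eef_pos: [513.2, 152.2, 183.0]
ee_rot: [0.004, 1.0, 0.018, 0.009]
force: [1.2, -1.5, -2.5]
grip_width: 0.619
grip_force: 63.6
time_s: 28.1
eef_pos: [513.0, 149.8, 183.2]
ee_rot: [0.004, 1.0, 0.018, 0.009]
force: [-0.7, 0.3, -1.8]
grip_width: 0.626
grip_force: 64.1
q [ 0.068  0.366  1.553 -0.01   1.204  1.609] toolz [ 0.0187 -0.0082 -0.9998] t 28.15 [513.2 149.3 183.5]
```

View pics/w12.png

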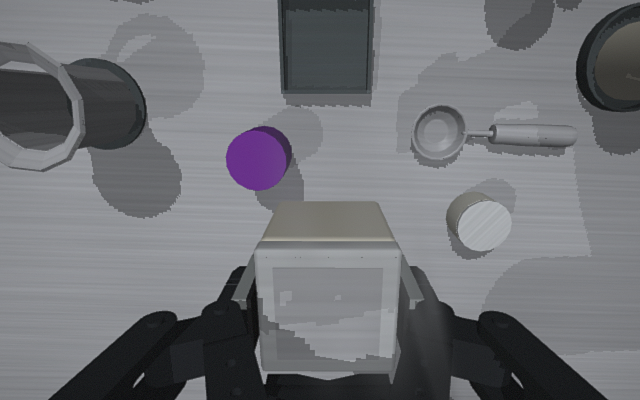

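The near edge of the square tray runs (279,92)–(372,94), and the far edge is just out of the picture. I'll work from the near edge and the known width.

```bash
python3 -c "
from h import *
c=cap('wrist');s,p,M=tool()
a=px2w(c,279,92.5,14)[:2];b=px2w(c,372.5,94,14)[:2];e=b-a;print(np.linalg.norm(e),np.degrees(np.arctan2(e[1],e[0])))
for u1,u2 in ((279,277.5),(372.5,374)):
  q=px2w(c,u2,3,14)[:2]-px2w(c,u1,93,14)[:2];print('side',np.degrees(np.arctan2(q[1],q[0])))
n=np.array([-e[1],e[0]])/np.linalg.norm(e);m=(a+b)/2+39*n;print(m)
for u,v in ((255,251),(400,251),(396,373),(262,373)): print((M.T@(px2w(c,u,v,p[2]+64-31.3)-p)).round(1))
go([m[0],m[1],50],-88)"
```

```text
81.2767865657762 -88.86236008020856
side 0.6462726718762747
side 3.2113027523099484
[632.01607701 152.46465708]
[ 25.8 -25.2 -32.4]
[ 25.7  25.6 -32. ]
[-27.2  27.4 -33. ]
[-26.9 -25.6 -33.4]
t 28.2 pos [513.3 149.1 183.7] ydir -88.1 delta tool mm [116.2  -0.6 136. ]
shift m [ 0.1162 -0.0006  0.136 ] yaw rad [np.float64(-0.002), np.float64(3.14)] q6 end [1.77, 4.91]
```

```bash
python3 -m pendant '0.03 0 0 0;0.045 0 0 0;0.04 0 0 0;0 0 0.04 0;0 0 0.055 0;0 0 0.035 0;0 0 0.005 0;0 0 0 0'
python3 -c "
from h import *
tilt();go([631,152,35],-88.5)"
```

```text
time_s: 29.2
eef_pos: [631.9, 152.5, 52.8]
ee_rot: [0.004, 1.0, 0.017, 0.011]
force: [0.2, 0.2, -1.4]
grip_width: 0.625
grip_force: 63.9
q [ 0.061  0.747  1.296 -0.01   1.078  1.602] toolz [ 0.0218 -0.0077 -0.9997] t 29.2 [631.9 152.5  52.8]
t 29.2 pos [631.9 152.5  52.8] ydir -88.1 delta tool mm [-1.3  0.3 17.8]
shift m [-0.0013  0.0003  0.0178] yaw rad [np.float64(0.008), np.float64(-3.134)] q6 end [1.78, -1.36]
```

```bash
python3 -m pendant '-0.001 0 0.01 0.008;0 0 0.004 0;0 0 0.003 0;0 0 0 0;0 0 0 0'
python3 -m pendant '0 0 0.0015 0;0 0 0 0'
```

```text
time_s: 29.82
eef_pos: [630.7, 153.0, 35.7]
ee_rot: [0.004, 1.0, 0.014, 0.01]
force: [-3.9, -1.1, 5.7]
grip_width: 0.621
grip_force: 64.9
time_s: 30.08
eef_pos: [630.8, 153.0, 35.6]
ee_rot: [0.004, 1.0, 0.014, 0.011]
force: [-8.8, -1.9, 17.2]
grip_width: 0.62
grip_force: 66.1
```

```bash
python3 -m pendant '0 0 0 0;0 0 0 0;0 0 0 0;0 0 -0.03 0;0 0 -0.06 0;0 0 -0.06 0;0 0 -0.01 0;0 0 0 0' 1 >/dev/null
python3 -c "
from h import *
cap('wrist','w13a.png');go([446,163,200],-88)"
```

```text
t 31.125 pos [626.9 154.2 191.4] ydir -88.5 delta tool mm [-180.4  -13.6  -12. ]
shift m [-0.1804 -0.0136 -0.012 ] yaw rad [np.float64(-0.008), np.float64(3.134)] q6 end [1.89, 5.03]
```

```bash
python3 -m pendant '-0.035 -0.003 -0.002 0;-0.048 -0.003 -0.002 0;-0.048 -0.003 -0.002 0;-0.048 -0.003 -0.002 0;0 0 0 0;0 0 0 0' >/dev/null
python3 -c "
from h import *
cap('wrist','w13b.png');tilt()
a=cv2.imread('pics/w13a.png');b=cv2.imread('pics/w13b.png')
o=np.zeros((600,640,3),np.uint8);o[:200,:]=a[60:260];o[200:]=b;cv2.imwrite('pics/w13.png',o)"
```

```text
q [ 0.104  0.23   1.702 -0.011  1.192  1.652] toolz [ 0.0191 -0.008  -0.9998] t 31.925 [448.5 161.3 196.4]
```

View pics/w13.png

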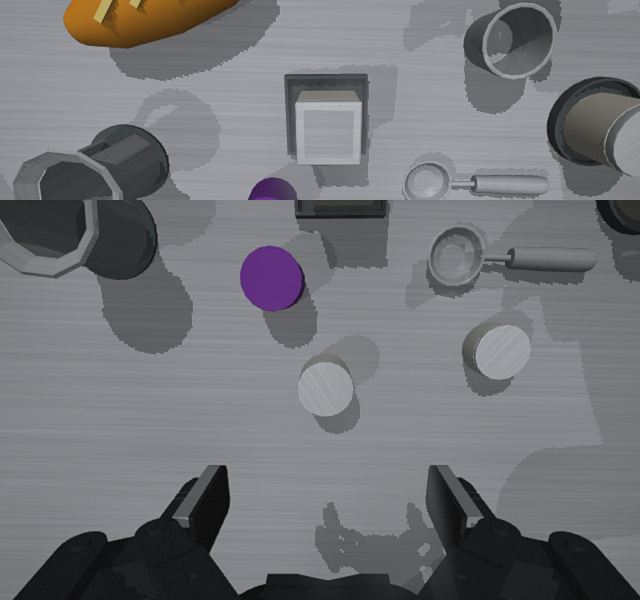

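The square tin sits aligned in its tray. Two white pots are in view, at (326,388) and (497,352), and purple is at (272,278). Before reaching, I'll check by parallax between cameras which white one is 50 mm tall.

```bash
python3 -c "
from h import *
c=cap('wrist'); sc=cap('scene'); g=cv2.cvtColor(cv2.imread('pics/w13b.png'),cv2.COLOR_BGR2GRAY); gs=cv2.cvtColor(cv2.imread('pics/scene1.png'),cv2.COLOR_BGR2GRAY)
def lid(g,u,v,r,off=18):
    p=g[v-r:v+r,u-r:u+r]; t=np.median(g[v-4:v+5,u-4:u+5])-off; m=(cv2.medianBlur(p,5)>t).astype(np.uint8)
    k,l,st,ce=cv2.connectedComponentsWithStats(m); i=l[r,r]; ct=max(cv2.findContours((l==i).astype(np.uint8),0,1)[0],key=len); e=cv2.fitEllipse(ct); return e[0][0]+u-r,e[0][1]+v-r,e[1]
for n,w,s in (('A',(326,188),(380,205)),('B',(500,153),(331,182))):
    a=lid(g,*w,40); b=lid(gs,*s,16); print(n,np.round(a[:2],1),a[2],np.round(b[:2],1),b[2])
    for h in (35,42,50): print(h,px2w(c,a[0],a[1],h)[:2].round(1),px2w(sc,b[0],b[1],h)[:2].round(1))
go([446,163,25])
# square tin check
"
```

```text
A [313.  188.5] (72.23810577392578, 77.75060272216797) [379.9 204.7] (13.69467544555664, 16.669113159179688)
35 [444.7 172.8] [439.5 156.4]
42 [446.6 172.6] [443.3 158.4]
50 [448.7 172.4] [447.6 160.6]
B [503.  151.8] (49.824440002441406, 57.65546798706055) [330.3 181.5] (13.108254432678223, 15.548246383666992)
35 [483.    3.8] [482.1   1. ]
42 [483.9   7.5] [485.6   4.1]
50 [485.1  11.7] [489.6   7.6]
t 32.025 pos [448.6 161.3 196.6] ydir -88.5 delta tool mm [ -5.8  -3.2 171.5]
shift m [-0.0058 -0.0032  0.1715]
```

The pot at (326,388) has both cameras agreeing at a height of 50 mm, so it is the tall one. The other agrees at 35 mm, so it is the short one. I'll grasp the tall pot.

```bash
python3 -m pendant '-0.003 0 0.02 0;0 0 0.05 0;0 0 0.05 0;0 0 0.045 0;0 0 0.012 0;0 0 0 0'
python3 -m pendant '0 0 0 0;0 0 0 0;0 0 0 0;0 0 0 0;0 0 0 0;0 0 0 0' 0.2 35
python3 -m pendant '0 0 -0.01 0;0 0 -0.03 0;0 0 -0.05 0;0 0 -0.05 0;0 0 -0.03 0;0 0 0 0'
python3 -c "
from h import *
tilt();go([460,360,190])"
```

```text
time_s: 32.78
eef_pos: [449.0, 160.0, 20.4]
ee_rot: [0.004, 1.0, 0.013, 0.01]
force: [0.4, 0.2, -0.5]
grip_width: 0.998
grip_force: 0.0
time_s: 33.52
eef_pos: [449.3, 160.2, 21.6]
ee_rot: [0.004, 1.0, 0.013, 0.011]
force: [-2.4, 0.8, 7.0]
grip_width: 0.573
grip_force: 35.6
time_s: 34.28
eef_pos: [445.9, 161.5, 192.7]
ee_rot: [0.004, 1.0, 0.014, 0.013]
force: [0.2, 0.0, -1.3]
grip_width: 0.572
grip_force: 36.5
q [ 0.105  0.226  1.718 -0.011  1.173  1.653] toolz [ 0.0253 -0.0073 -0.9997] t 34.275 [445.9 161.5 192.7]
t 34.275 pos [445.9 161.5 192.7] ydir -88.5 delta tool mm [  19.5 -198.1    1.6]
shift m [ 0.0195 -0.1981  0.0016]
```

```bash
python3 -m pendant '0.004 -0.03 0 0;0.004 -0.042 0 0;0.004 -0.042 0 0;0.004 -0.042 0 0;0.004 -0.042 0 0;0 0 0 0;0 0 0 0'
python3 -c "
from h import *
cap('wrist','w14.png');tilt(); t=cap('top'); print(px2w(t,151,171.5,90))"
```

```text
time_s: 35.15
eef_pos: [459.4, 359.2, 188.0]
ee_rot: [0.005, 1.0, 0.014, 0.009]
force: [0.1, 0.4, -1.0]
grip_width: 0.569
grip_force: 36.6
q [ 0.469  0.469  1.387 -0.017  1.273  2.019] toolz [ 0.019  -0.0086 -0.9998] t 35.2 [459.6 358.9 188.3]
[572.74517872 355.25870154  90.        ]
```

View pics/w14.png

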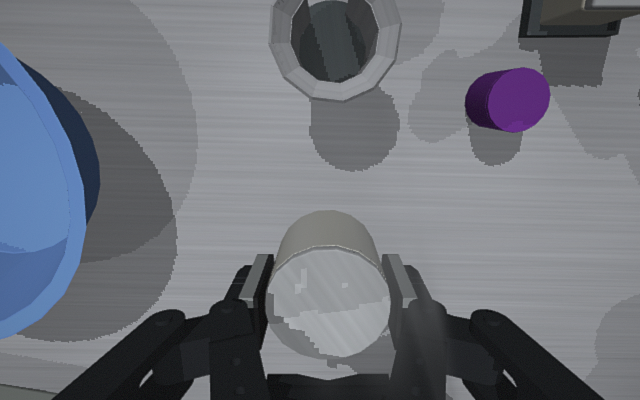

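The tube's rim spans columns 269–401, so its centre column is 335 and its lower edge is at row 102. The held pot's lid centre is (328.5,302).

```bash
python3 -c "
from h import *
c=cap('wrist');s,p,M=tool()
b=px2w(c,335,102,90);t=px2w(c,335,60,90);d=(t-b)/np.linalg.norm(t-b)
print('w',np.linalg.norm(px2w(c,269,36,90)-px2w(c,401,36,90)),b+43*d,w2px(c,b+43*d))
m=b+43*d
k=px2w(c,328.5,302,p[2]+28.4);print('pot in tool',(M.T@(k-p)).round(1))
go([m[0],m[1],130]);go([m[0],m[1],98])"
```

```text
w 84.80199065778255 [576.54569115 355.91417905  90.        ] [335.        32.083965]
pot in tool [  2.3   0.9 -28.4]
t 35.3 pos [459.9 358.9 188.8] ydir -88.5 delta tool mm [115.4   5.5  61.1]
shift m [0.1154 0.0055 0.0611]
t 35.3 pos [459.9 358.9 188.8] ydir -88.5 delta tool mm [114.8   5.2  93.1]
shift m [0.1148 0.0052 0.0931]
```

```bash
python3 -m pendant '0.03 0.001 0 0;0.042 0.002 0 0;0.04 0.002 0 0;0 0 0.03 0;0 0 0.03 0;0 0 0.01 0;0 0 0 0;0 0 0 0'
python3 -c "
from h import *
tilt();go([574,355,100])"
```

```text
time_s: 36.3
eef_pos: [573.8, 357.4, 122.9]
ee_rot: [0.004, 1.0, 0.013, 0.011]
force: [0.1, -0.6, -0.1]
grip_width: 0.575
grip_force: 36.7
q [ 0.39   0.728  1.132 -0.016  1.263  1.938] toolz [ 0.0225 -0.0068 -0.9997] t 36.3 [573.8 357.4 122.9]
t 36.3 pos [573.8 357.4 122.9] ydir -88.5 delta tool mm [-0.4  2.2 22.9]
shift m [-0.0004  0.0022  0.0229]
```

```bash
python3 -m pendant '0 0.002 0.012 0;0 0 0.006 0;0 0 0.005 0;0 0 0 0;0 0 0 0'
```

```text
time_s: 36.92
eef_pos: [573.9, 355.2, 98.4]
ee_rot: [0.004, 1.0, 0.013, 0.01]
force: [0.3, 0.1, -1.1]
grip_width: 0.574
grip_force: 36.7
```

The pot's base is inside the bore with no contact force, so I'll release it.

```bash
python3 -m pendant '0 0 0 0;0 0 0 0;0 0 0 0;0 0 0 0;0 0 -0.03 0;0 0 -0.05 0;0 0 -0.02 0;0 0 0 0' 0.9
python3 -c "
from h import *
c=cap('wrist','w15.png');tilt()
for n in ('wrist','top','scene'):
  cap(n)
  for q in ('tall_pot_c','short_pot_c','tube'): print(n,q,[(np.round(d['at']).tolist(),round(d['p'],2)) for d in models.boxes_of(n,q)])
go([482.5,2.5,200])"
```

```text
time_s: 37.92
eef_pos: [572.2, 356.1, 199.7]
ee_rot: [0.003, 1.0, 0.013, 0.011]
force: [0.4, 0.6, -0.2]
grip_width: 0.902
grip_force: 0.0
q [ 0.389  0.667  1.041 -0.015  1.418  1.935] toolz [ 0.0201 -0.0078 -0.9998] t 37.975 [571.7 355.8 197.8]
wrist tall_pot_c [([579.0, 354.0, 49.0], 0.73), ([541.0, 218.0, 51.0], 0.61)]
wrist short_pot_c [([482.0, 30.0, 17.0], 0.69)]
wrist tube [([568.0, 355.0, 88.0], 0.67)]
top tall_pot_c [([535.0, 204.0, 48.0], 0.55)]
top short_pot_c [([476.0, 2.0, 34.0], 0.88)]
top tube [([570.0, 343.0, 71.0], 0.89), ([475.0, 2.0, 34.0], 0.29)]
scene tall_pot_c [([579.0, 355.0, 54.0], 0.64), ([548.0, 208.0, 51.0], 0.64)]
scene short_pot_c [([488.0, 9.0, 39.0], 0.69)]
scene tube [([576.0, 358.0, 82.0], 0.6)]
t 38.575 pos [571.8 355.9 198.1] ydir -88.5 delta tool mm [-98.7 350.9  -0.9]
shift m [-0.0987  0.3509 -0.0009]
```

The tall pot has slid down: its lid is seen at z≈50 inside the tube. Now the short pot.

```bash
python3 -m pendant '-0.008 0.03 0 0;-0.013 0.046 0 0;-0.013 0.046 0 0;-0.013 0.046 0 0;-0.013 0.046 0 0;-0.013 0.046 0 0;-0.013 0.046 0 0;-0.013 0.045 0 0;0 0 0 0;0 0 0 0' 1 >/dev/null
python3 -c "
from h import *
c=cap('wrist','w16.png');tilt()
g=cv2.GaussianBlur(cv2.cvtColor(cv2.imread('pics/w16.png'),cv2.COLOR_BGR2GRAY),(5,5),0)
u,v=w2px(c,(482.5,2.5,35)); print(u,v)
x0,y0=int(u)-60,int(v)-60; ci=cv2.HoughCircles(cv2.resize(g[y0:y0+120,x0:x0+120],None,fx=3,fy=3),cv2.HOUGH_GRADIENT,1.5,40,param1=60,param2=25,minRadius=70,maxRadius=100)
for cx,cy,r in ci[0][:4]: print((cx/3+x0,cy/3+y0,r/3),px2w(c,cx/3+x0,cy/3+y0,35))
print(models.boxes_of('wrist','short_pot_c')[:2])
go([482.5,2.5,10])"
```

```text
q [-0.236  0.237  1.685 -0.003  1.198  1.308] toolz [ 0.0205 -0.0076 -0.9998] t 39.875 [482.4   3.  199.2]
325.7821215932856 184.2329588239437
(np.float32(325.25), np.float32(184.75), np.float32(25.983332)) [481.99601125   2.97834444  35.        ]
[{'at': [482.3, 6.0, 37.7], 'p': 0.67}, {'at': [609.8, 143.9, 65.8], 'p': 0.52}]
t 39.925 pos [482.4   3.2 199.2] ydir -88.4 delta tool mm [ -3.7  -0.8 189.1]
shift m [-0.0037 -0.0008  0.1891]
```

```bash
python3 -m pendant '-0.004 0 0.02 0;0 0 0.05 0;0 0 0.055 0;0 0 0.05 0;0 0 0.013 0;0 0 0.002 0;0 0 0 0'
python3 -m pendant '0 0 0 0;0 0 0 0;0 0 0 0;0 0 0 0;0 0 0 0;0 0 0 0' 0.2 35
python3 -m pendant '0 0 -0.01 0;0 0 -0.03 0;0 0 -0.05 0;0 0 -0.05 0;0 0 -0.04 0;0 0 0 0'
python3 -c "
from h import *
tilt();go([572.5,355.5,190])"
```

```text
time_s: 40.8
eef_pos: [483.2, 0.7, 10.7]
ee_rot: [0.004, 1.0, 0.014, 0.011]
force: [0.6, 0.5, 0.1]
grip_width: 1.0
grip_force: 0.0
time_s: 41.55
eef_pos: [482.5, 0.7, 10.1]
ee_rot: [0.004, 1.0, 0.013, 0.011]
force: [-3.1, 0.3, 9.7]
grip_width: 0.572
grip_force: 35.1
time_s: 42.3
eef_pos: [479.5, 1.9, 192.2]
ee_rot: [0.005, 1.0, 0.014, 0.013]
force: [1.0, 0.9, -1.4]
grip_width: 0.571
grip_force: 36.6
q [-0.239  0.235  1.708 -0.003  1.171  1.306] toolz [ 0.0262 -0.0093 -0.9996] t 42.3 [479.5   1.9 192.2]
t 42.3 pos [479.5   1.9 192.2] ydir -88.5 delta tool mm [ 102.5 -350.9    1.4]
shift m [ 0.1025 -0.3509  0.0014]
```

```bash
python3 -m pendant '0.008 -0.03 0 0;0.014 -0.046 0 0;0.014 -0.046 0 0;0.014 -0.046 0 0;0.014 -0.046 0 0;0.014 -0.046 0 0;0.014 -0.046 0 0;0.013 -0.045 0 0;0 0 0 0;0 0 0 0'
python3 -c "
from h import *
cap('wrist','w17.png');tilt();go([575,355,115])"
```

```text
time_s: 43.55
eef_pos: [573.6, 355.2, 187.2]
ee_rot: [0.005, 1.0, 0.013, 0.009]
force: [0.9, -0.7, -0.4]
grip_width: 0.574
grip_force: 36.6
q [ 0.386  0.677  1.05  -0.015  1.4    1.934] toolz [ 0.019  -0.0085 -0.9998] t 43.6 [573.8 354.9 187.7]
t 43.6 pos [573.8 354.9 187.7] ydir -88.5 delta tool mm [-0.2 -0.8 72.7]
shift m [-0.0002 -0.0008  0.0727]
```

```bash
python3 -m pendant '0 0 0.04 0;0 0 0.03 0;0 0 0.012 0;0 0 0.007 0;0 0 0.003 0;0 0 0 0;0 0 0 0'
```

```text
time_s: 44.48
eef_pos: [576.1, 355.3, 97.0]
ee_rot: [0.004, 1.0, 0.014, 0.011]
force: [0.8, 0.4, -0.8]
grip_width: 0.571
grip_force: 36.7
```

```bash
python3 -m pendant '-0.001 0 0.003 0;0 0 0 0;0 0 0 0'
python3 -m pendant '0 0 0 0;0 0 0 0;0 0 0 0;0 0 0 0;0 0 -0.03 0;0 0 -0.05 0;0 0 -0.04 0;0 0 0 0' 0.9
python3 -c "
from h import *
c=cap('wrist','w18.png');tilt()
for n in ('wrist','top','scene'):
  cap(n,'f_'+n+'.png')
  for q in ('tall_pot_c','short_pot_c','tube','cup','jar_c','square_tin_c','square_holder'): print(n,q,[(np.round(d['at']).tolist(),round(d['p'],2)) for d in models.boxes_of(n,q)])
"
```

```text
time_s: 44.85
eef_pos: [574.9, 355.1, 93.3]
ee_rot: [0.004, 1.0, 0.014, 0.01]
force: [0.8, -0.7, 0.5]
grip_width: 0.574
grip_force: 36.7
time_s: 45.85
eef_pos: [573.4, 356.5, 217.1]
ee_rot: [0.003, 1.0, 0.014, 0.013]
force: [0.3, 0.1, 0.3]
grip_width: 0.899
grip_force: 0.0
q [ 0.389  0.659  1.012 -0.015  1.452  1.934] toolz [ 0.0223 -0.0069 -0.9997] t 45.9 [572.7 356.2 214.3]
wrist tall_pot_c [([543.0, 218.0, 50.0], 0.78), ([594.0, 364.0, 50.0], 0.64)]
wrist short_pot_c [([574.0, 357.0, 92.0], 0.65)]
wrist tube [([573.0, 358.0, 87.0], 0.88)]
wrist cup []
wrist jar_c []
wrist square_tin_c [([632.0, 167.0, 64.0], 0.67)]
wrist square_holder [([656.0, 178.0, 5.0], 0.91)]
top tall_pot_c [([533.0, 205.0, 47.0], 0.7)]
top short_pot_c [([567.0, 351.0, 89.0], 0.85)]
top tube [([568.0, 342.0, 82.0], 0.92), ([529.0, -323.0, 6.0], 0.45)]
top cup [([712.0, 3.0, 26.0], 0.86), ([531.0, -324.0, 4.0], 0.74)]
top jar_c [([623.0, -112.0, 73.0], 0.71)]
top square_tin_c [([620.0, 150.0, 66.0], 0.87)]
top square_holder [([609.0, 133.0, 4.0], 0.91)]
scene tall_pot_c [([545.0, 208.0, 51.0], 0.83), ([602.0, 360.0, 25.0], 0.55)]
scene short_pot_c [([582.0, 357.0, 91.0], 0.64)]
scene tube [([588.0, 362.0, 86.0], 0.87)]
scene cup [([702.0, -3.0, 34.0], 0.77)]
scene jar_c [([636.0, -97.0, 73.0], 0.71)]
scene square_tin_c [([646.0, -93.0, 1.0], 0.63), ([638.0, 156.0, 70.0], 0.56)]
scene square_holder [([655.0, 177.0, 3.0], 0.59)]
```

The short pot's lid is at z≈90, so the stack is right, and the cup is standing. One numeric check remains: the square tin's centring, from the picture taken just after it was released.

```bash
python3 -c "
from h import *
c=cap('wrist');s,p,M=tool(); c['pose']=np.array(c['pose']).copy(); c['pose'][:3,3]+=np.array([626.9,154.2,191.4])-p
quad(c,[(296,163),(362,163),(361,224),(296,223)],68)
a=px2w(c,285,134,14)[:2];b=px2w(c,368,134,14)[:2];e=b-a;n=np.array([e[1],-e[0]])/np.linalg.norm(e);print(np.linalg.norm(e),np.degrees(np.arctan2(e[1],e[0])),(a+b)/2+39*n)
"
```

```text
centre [629.1 151.8] sides [51.9 51.2 53.9 50.2] dirs [91.5  2.4 90.5  0.1]
76.53860388521784 -88.44614961643903 [632.38081295 153.38890934]
```

```bash
python3 -c "
from h import *
print(ctrl.finish_job())"
```

```text
the job is handed in; nothing more can be done
None
```

The job is handed in at about 46 s: the jar and both tins stand in their trays (jar and oblong tin centred to about 1 mm, square tin to roughly 2–3 mm), the pots are stacked in the tube with the tall one at the bottom, the cup is still standing and the gripper is clear of everything.

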